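# Hardness check on the freshly lacquered disc

## Task

Check whether the new lacquer is hard: the lacquer tin stands right behind the disc that was lacquered last, while the brush jar stands behind the other one. Take the spring-loaded test pen out of its wooden block, set its tip inside the white ring on the just-lacquered disc, with the pen square to the tilted face, and press gently until the plunger is about half way in; finish there, with the robot still holding the pen pressed on the mark. Do not touch the other disc with the pen, never push hard, and leave everything else standing where it is.

Things in the scene. Friction and masses are not known exactly. Their poses are not given: they have to be found in the camera images.
- pen: Test pen, 140 long, 130 g, upright in its block, tip down. Origin on its axis under its collar (diameter 38, 8 thick), which rests on the block; z points along the pen away from the tip. Above: black square grip 24 x 24, flats facing its x and y, from z = 8 to 64, cap to 68. Below: barrel diameter 20 to z = -50, then a spring plunger, diameter 8, round tip ending at z = -72 when free
- pen_tip (a point): The very end of the plunger's round tip, 72 below the pen's origin along its axis when not pressed; it moves into the pen as the plunger is pressed
- plunger (a joint): How far the pen's plunger is pushed in, m: 0 free, 0.014 fully in (hard stop). Spring 400 N/m without preload: half way, 0.007, takes 2.8 N
- holder: Fixed wooden block 80 x 80, 85 high, origin under its centre; hole of diameter 24, 80 deep, from the middle of its top. The pen must rise 75 to be clear of it
- disc_a: Red lacquered wooden disc, diameter 180, 12 thick, painted flower at the centre, on a wooden bench easel that tilts its face 18 degrees from horizontal, low side roughly towards the robot. Stiff pivot, starts turned to any angle; light touches do not turn it. Origin: centre of its underside, about 70 above the table; z square to the face, outwards. The easels may stand either way round
- spot_a (a point): The test mark on disc_a: centre of a thin white ring (inner diameter 24, with a white dot in the middle), on the disc's face, 45 from the disc's centre. z is square to the face, outwards
- disc_b: Red lacquered wooden disc, diameter 180, 12 thick, painted flower at the centre, on a wooden bench easel that tilts its face 28 degrees from horizontal, low side roughly towards the robot. Stiff pivot, starts turned to any angle; light touches do not turn it. Origin: centre of its underside, about 70 above the table; z square to the face, outwards. The easels may stand either way round
- spot_b (a point): The test mark on disc_b: centre of a thin white ring (inner diameter 24, with a white dot in the middle), on the disc's face, 45 from the disc's centre. z is square to the face, outwards
- tin: Lacquer tin: squat lidded metal can, diameter 78, 83 high, with a paper label band and a thin wire handle; origin under its centre. It stands about 155 from the centre of the just-lacquered disc, on that disc's far side from the robot
- jar: Brush jar: white jar, diameter 62, 90 high, with four brushes sticking up to 185; origin under its centre. It stands behind the other disc
- tape: Bystander: roll of masking tape lying flat, diameter 90, 25 high, between the easels; origin under its centre
- sander: Bystander: cork sanding block 110 x 60 x 32, to the robot's left; origin under its centre
- bottle: Bystander: capped bottle, diameter 54, 130 high, beyond the tape roll; origin under its centre
- brush: Bystander: flat brush, 190 long, lying on the table near the robot, to its right
- bowl: Bystander: small white bowl, diameter 90, 45 high, to the robot's right; origin under its centre
Not all that is in view belongs to the job. Several things look just like the holder: the one meant starts farthest to the robot's left.

How it is judged (in metres and radians):
On the way:
1. the pen is held clear above its block, touching nothing but the gripper (z of pen_tip in the frame of holder above 0.085 m and contact force between the fingers and pen above 1 N and contact force between pen and holder below 0.05 N and contact force between pen and disc_a below 0.05 N and contact force between pen and disc_b below 0.05 N), for 0.1 s.
At the end, for the whole second after the job is handed in: For the last second the gripper holds the pen still: tip within 12 mm of the ring centre on the disc in front of the tin, pen within 0.14 rad of square to the face, plunger 3 to 11 mm in, force 0.5 to 7 N; tin, jar and bystanders within 30 mm of their starts (((horizontal distance between tin and disc_a below 0.25 m and distance between pen_tip and spot_a below 0.012 m and angle between the z axis of pen and the z axis of spot_a, either way round below 0.14 rad and contact force between pen and disc_a between 0.5 and 7 N) or (horizontal distance between tin and disc_b below 0.25 m and distance between pen_tip and spot_b below 0.012 m and angle between the z axis of pen and the z axis of spot_b, either way round below 0.14 rad and contact force between pen and disc_b between 0.5 and 7 N)) and value of joint plunger between 0.003 and 0.011 m and contact force between the fingers and pen above 1 N and contact force between pen and holder below 0.05 N and linear speed of pen below 0.02 m/s and distance of each of tin, jar, tape, sander, bottle, brush, bowl from where it was at the start of the episode below 0.03 m); the arm keeps its last pose, push and grip.
It fails at once if the pen touches the other disc ((horizontal distance between tin and disc_b below 0.25 m and contact force between pen and disc_a above 0.5 N) or (horizontal distance between tin and disc_a below 0.25 m and contact force between pen and disc_b above 0.5 N)).
It fails at once if the pen is pushed hard (over 15 N) on a disc (contact force between pen and disc_a above 15 N or contact force between pen and disc_b above 15 N).
It fails at once if the tin, jar or a bystander is moved more than 30 mm (distance of any of tin, jar, tape, sander, bottle, brush, bowl from where it was at the start of the episode above 0.03 m).
It also fails if it takes over 32 s, if anything falls off the work surface, if the arm or the gripper's body presses on something with over 40 N, if the wrist force passes 120 N, or if a joint passes its speed limit or range.

## Robot

A 6-joint arm with a two-finger parallel gripper is mounted at the origin on the work surface. World frame = base frame: x ahead of the robot, y to its left, z up, the work surface at z = 0. Lengths are in mm, angles in rad, forces in N, time in s.
With the tool pointing down it reaches from about 300 to 775 mm from the base axis. Payload 14.6 kg.
Tool frame: the origin (TCP) lies at the very end of the fingers, on their centre line; the grasp point (between the pads) lies 19 mm behind it; z points along the fingers, y is the line along which they close (so a half turn about z gives the same grasp; the last joint's range is limited). The gripper opens to 94 mm and grips with 3 to 60 N. Pads are 16 mm wide; open, the fingers measure 119 mm over their backs; the gripper's body (75 mm by 177 mm) begins 78 mm behind the grasp point.
Start: joints at [1.122, 0.3, 1.521, -0, 1.321, -0.067], TCP at [204.922, 510.388, 167.946] pointing down, gripper open.
Joint ranges: [-3.03, 3.03], [-0.79, 2.21], [0.23, 2.52], [-1.04, 4.18], [0, 3.07], [-2.55, 2.55]. Speed limits (rad/s): [2.22, 2.22, 2.57, 3.14, 3.14, 3.14].

## Interface

Orientations are given as [roll, pitch, yaw] about the fixed x, y, z axes, in that order (R = Rz(yaw) Ry(pitch) Rx(roll)).
In Python, from cell import manip gives the robot as it stands. The module is installed in compiled form; this text tells all that it offers.
- The arm moves only by the shell command python3 -m inch 'ROWS' [FORCE]. ROWS is JSON, a list of rows, each an object of numbers: "gripper": the opening, from 0 (shut) to 1 (fully open); "dx", "dy", "dz": the shift along the world's x, y, z in m; "wx", "wy", "wz": the turn, a rotation vector about the world's x, y, z in degrees. A call has exactly 5 rows; each row is the pose to reach, as a shift and turn from the pose commanded when the call began; what a row does not reach only later rows make up. A row lasts 1/12 s, in which the tool goes at most 41.7 mm and 7.16 degrees, less where a joint would pass 70% of its speed; a pose out of reach is approached as far as the arm can. A call with a gripper value outside its range is refused whole. The fingers move at their own pace and stop on an object; FORCE is the grip in N (left out, the last holds). Time passes only in rows, so rows that repeat a pose let the fingers close, or fill a call up. It gives the time, the measured TCP pose, the force, the opening and the grip force at its end, in the units of the state.
- manip.read_state(): the state, without advancing time (a new reading comes with each control period).
- manip.camera(name): name is "side" or "top" or "wrist"; returns the picture (384x512x3 uint8, blue, green, red); there is no depth.
- manip.camera_info(name): a dict with "camera_matrix" (3x3 intrinsics, pixels), "D" ([k1, k2, p1, p2, k3] as OpenCV has them; the pictures are not rectified), "R" (3x3) and "t" (3): a world point X has camera coordinates R X + t; the wrist camera has in their place "tool_from_camera" (4x4, takes a point from camera to tool coordinates, whose origin is the TCP and whose axes are the flange's). Camera axes: x right, y down, z forward; pixel columns grow to the right and rows downward; lengths in mm; the calibration is good to about 2 mm. A picture is of the moment at which its call begins: read the wrist's pose just before it. camera_info takes no time and is no camera call.
- manip.sign_off(): hands the job in; it is judged then, once.
The state is a dict: "clock": time; "joints": joint angles; "qd": joint speeds; "effort": joint torques, N m; "eef_pos": TCP position; "eef_rot": TCP orientation; "wrist_force": force on the tool from outside, world axes, zero at the start; "moment": the same for the moment, N m; "finger_gap": finger opening in mm; "finger_force": force on a finger pad.
Only numpy, scipy, OpenCV 4.12 (cv2) and the standard library are available. Lean on these libraries where they do the work, as an engineer would, in place of code of your own. Each camera call takes 0.05 s, during which the arm holds its last target. There are 200 camera calls.

## Working session

There is one attempt and no reset: what is moved stays moved. The work goes in short steps, Python scripts to look and compute and a shell command to move; the robot and the scene stay as the last step left them, time stands still between calls to the robot, and variables do not carry over. Pictures are saved under pics/ and viewed, at most 10 in all, crops included, and the job is handed in when it is done.

```bash
mkdir -p pics
python3 - <<'E'
from cell import manip
import cv2,json
for n in ["top","side"]:
    cv2.imwrite(f"pics/{n}0.png",cv2.resize(manip.camera(n),(800,600),interpolation=cv2.INTER_CUBIC))
    c=manip.camera_info(n); print(n,{k:getattr(v,'tolist',lambda:v)() for k,v in c.items()})
print(manip.camera_info("wrist")); print(manip.read_state())
E
```

```text
top {'camera_matrix': [[494.4010162363749, 0.0, 254.72012287657645], [0.0, 494.4010162363749, 187.0127431675222], [0.0, 0.0, 1.0]], 'D': [-0.21744142389222026, 0.0, 0.0, 0.0, 0.0], 'R': [[-0.01956853831582011, -0.999752041713557, 0.010626730341747395], [-0.98563710950584, 0.017506875827094277, -0.16796725175982238], [0.16773956203935653, -0.013760973379402953, -0.9857352965875251]], 't': [0.41657214968788087, 511.4085076328814, 1544.8267092229903]}
side {'camera_matrix': [[397.05119043683635, 0.0, 258.3381952036394], [0.0, 397.05119043683635, 196.2539001252774], [0.0, 0.0, 1.0]], 'D': [-0.04651327600771673, 0.0, 0.0, 0.0, 0.0], 'R': [[0.9469162044330638, -0.3208234426596764, -0.02054313564363946], [-0.20702807558295722, -0.5596646607099095, -0.8024430468717884], [0.24594527379581205, 0.7640993300562795, -0.596374996210478]], 't': [-483.1533336357978, 180.1643451936976, 1115.597257904905]}
{'camera_matrix': array([[307.42292714,   0.        , 257.07395491],
       [  0.        , 307.42292714, 190.79830224],
       [  0.        ,   0.        ,   1.        ]]), 'D': array([-0.03141049, 
[... 391 characters left out ...]
      1.00000000e+00]])}
{'clock': 0.1, 'joints': array([ 1.12238711e+00,  3.00441066e-01,  1.52153630e+00, -1.06090461e-05,
        1.32069056e+00, -6.65915877e-02]), 'qd': array([ 0.00033768, -0.00170846, -0.00045122, -0.00095077,  0.00012336,
       -0.0002182 ]), 'effort': array([ 1.91318293e-03, -5.32642829e+01, -3.53284013e+01,  7.09969271e-02,
        2.35127733e-02, -6.40912049e-05]), 'eef_pos': array([204.81326187, 510.13888919, 167.42176728]), 'eef_rot': array([-3.14051908e+00, -6.12979101e-05,  2.75977762e+00]), 'wrist_force': array([0.91596292, 0.3953232 , 1.27079018]), 'moment': array([-0.00483847, -0.01154763,  0.01730662]), 'finger_force': 0.0, 'finger_gap': 93.80721090741464}
```

View pics/top0.png

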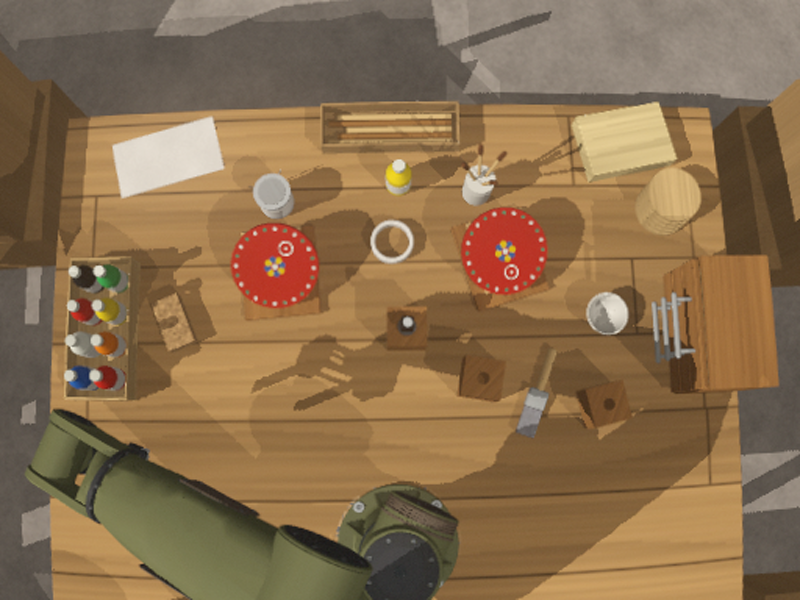

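View pics/side0.png

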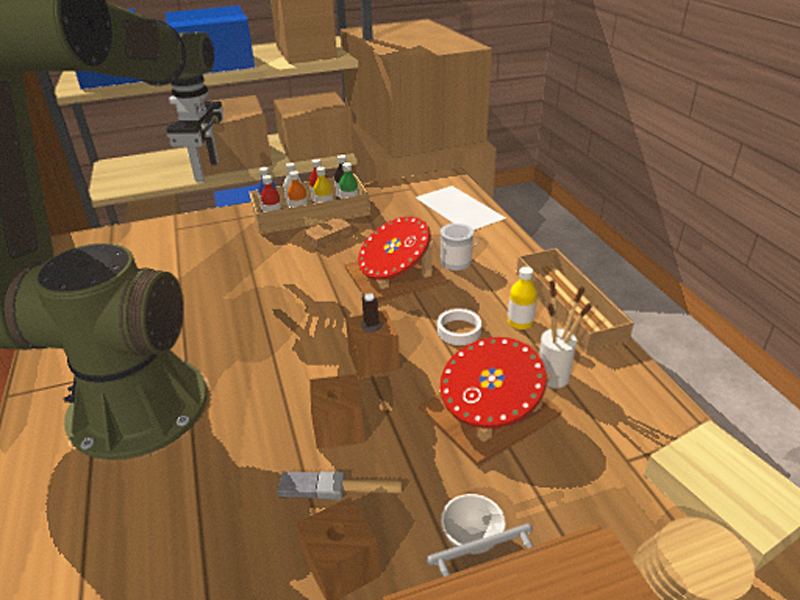

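Top: the tin (273,195) is behind the left disc, whose ring is at (286,249) and flower at (275,267). The jar is behind the right disc. The pen stands in the block at (407,323), the leftmost one. Side: ring at (410,241), pen top at (370,297). Next I'll enlarge these areas.

Run:
```python
from cell import manip
import cv2,numpy as np
t=manip.camera("top");s=manip.camera("side")
cv2.imwrite("pics/t.png",t);cv2.imwrite("pics/s.png",s)
def c(im,x,y,w,h,k): return cv2.resize(im[y:y+h,x:x+w],(w*k,h*k),interpolation=cv2.INTER_CUBIC)
# each tile 400x300 : 
a=c(t,140,135,80,60,5); b=c(s,220,130,80,60,5); d=c(t,235,190,50,38,8)[:300]; e=c(s,212,180,50,60,5)
e=cv2.copyMakeBorder(e,0,0,0,150,cv2.BORDER_CONSTANT)
cv2.imwrite("pics/crop1.png",np.vstack([np.hstack([a,b]),np.hstack([d,e])]))
```

```text
(no output)
```

View pics/crop1.png

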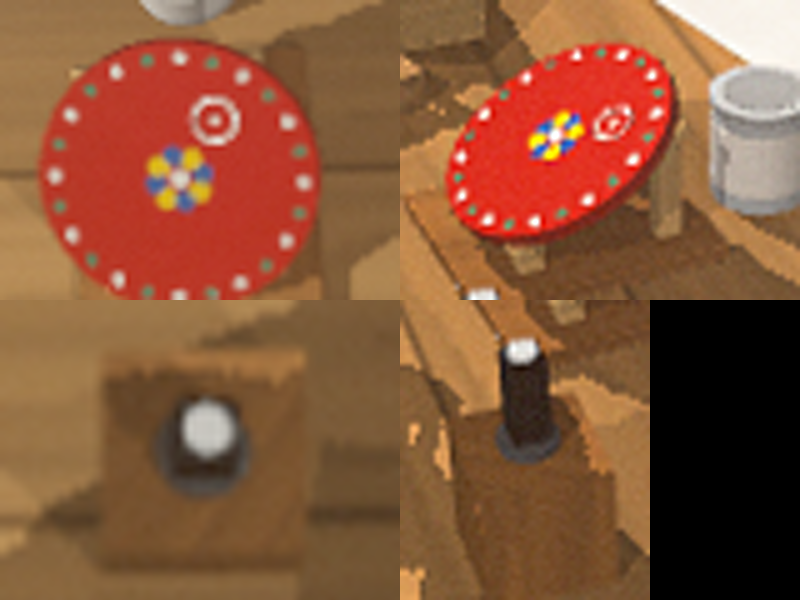

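Top crop: ring (213,120), flower (180,179). Side crop: ring (213,122), flower (156,136), relative to its tile. Twelve white rim dots can be matched between the two views. Pen cap: top tile (207,129), side tile (121,49).

```bash
cat > h.py <<'E'
from cell import manip
import cv2,numpy as np
from scipy.spatial.transform import Rotation as Ro
def cam(n):
    c=manip.camera_info(n);return [np.array(c[k],float) for k in("camera_matrix","D","R","t")]
def tri(pt,ps):
    o=[]
    for n,p in(("top",pt),("side",ps)):
        K,D,R,t=cam(n);o.append((cv2.undistortPoints(np.array(p,float).reshape(-1,1,2),K,D).reshape(-1,2).T,np.c_[R,t]))
    X=cv2.triangulatePoints(o[0][1],o[1][1],o[0][0],o[1][0]);return (X[:3]/X[3]).T
def proj(n,X):
    K,D,R,t=cam(n);return cv2.projectPoints(np.array(X,float).reshape(-1,1,3),cv2.Rodrigues(R)[0],t,K,D)[0].reshape(-1,2)
E
python3 - <<'E'
from h import *
from scipy.optimize import least_squares
T=np.array([(242,75),(288,121),(303,182),(287,240),(179,296),(118,279),(72,234),(55,175),(71,114),(116,71),(180,57),(213,120),(180,179)])/5+(140,135)
S=np.array([(257,118),(233,160),(188,199),(135,222),(61,191),(61,156),(85,116),(126,80),(176,56),(223,54),(252,76),(213,122),(156,136)])/5+(220,130)
X=tri(T,S);print(X.round(1))
c=X.mean(0);n=np.linalg.svd(X-c)[2][2];n*=np.sign(n[2]);print("n",n,"tilt",np.degrees(np.arccos(n[2])),"az",np.degrees(np.arctan2(n[1],n[0])))
ang=-np.radians([0,30,60,90,150,180,210,240,270,300,330])
def mod(p,tilt):
    az=p[3];n=np.array([np.sin(tilt)*np.cos(az),np.sin(tilt)*np.sin(az),np.cos(tilt)])
    u=np.cross(n,[0,0,1]);u/=np.linalg.norm(u);v=np.cross(n,u)
    a=ang+p[4];P=p[:3]+p[5]*(np.cos(a)[:,None]*u+np.sin(a)[:,None]*v)
    r=p[:3]+45*(np.cos(p[6])*u+np.sin(p[6])*v);return np.vstack([P,r,p[:3]]),n
for td in(18,28):
    f=lambda p:np.r_[(proj("top",mod(p,np.radians(td))[0])-T).ravel(),(proj("side",mod(p,np.radians(td))[0])-S).ravel()]
    b=min((least_squares(f,np.r_[X[-1],np.pi,a,80,a]) for a in np.arange(0,6.28,.7)),key=lambda r:r.cost)
    M,n=mod(b.x,np.radians(td));print(td,"rms px",np.sqrt(2*b.cost/52),b.x.round(2),"ring",M[-2].round(1),"n",n.round(4),"az",np.degrees(b.x[3])%360)
print("pen top",tri([(207/8+235,129/8+190)],[(121/5+212,49/5+180)]),"collar",tri([(204/8+235,150/8+190)],[(128/5+212,142/5+180)]))
# block top corner edges on z=85
E
```

```text
[[624.  196.8 107.2]
 [596.5 168.9  95.6]
 [561.3 161.2  77. ]
 [527.3 173.3  59. ]
 [494.2 244.   48.9]
 [505.4 283.   52.8]
 [532.6 311.1  64.9]
 [567.2 319.1  83.7]
 [601.9 305.6 103.7]
 [626.7 275.  115.9]
 [634.  234.4 118. ]
 [598.1 215.9  98.7]
 [563.9 239.   81.8]]
n [-0.45389993 -0.02973567  0.89055637] tilt 27.056756704425926 az -176.25182287343978Traceback (most recent call last):
  File "<stdin>", line 15, in <module>
  File "<stdin>", line 15, in <genexpr>
    return func(*args, **kwargs)
    result = trf(vector_fun.fun, vector_fun.jac, x0, f0, J0, lb, ub, ftol, xtol,
                 gtol, max_nfev, x_scale, loss_function, tr_solver,
                 tr_options.copy(), verbose, callback=callback_wrapped)
    return trf_no_bounds(
        fun, jac, x0, f0, J0, ftol, xtol, gtol, max_nfev, x_scale,
        loss_function, tr_solver, tr_options, verbose, callback=callback)
    J = jac(x)
    self._update_jac()
    ~~~~~~~~~~~~~~~~^^
    self.J = self.jac_wrapped(xp_copy(self.x), f0=self.f)
             ~~~~~~~~~~~~~~~~^^^^^^^^^^^^^^^^^^^^^^^^^^^^
    J, dct = approx_derivati
[... 534 characters left out ...]
       ^^^^^^^
    f = np.atleast_1d(self.fun(x, *self.args, **self.kwargs))
                      ~~~~~~~~^^^^^^^^^^^^^^^^^^^^^^^^^^^^^^
    return np.atleast_1d(self.fun(x))
                         ~~~~~~~~^^^
    return self.f(x, *self.args, **self.kwargs)
           ~~~~~~^^^^^^^^^^^^^^^^^^^^^^^^^^^^^^
  File "<stdin>", line 14, in <lambda>
  File "h.py", line 12, in proj
    K,D,R,t=cam(n);return cv2.projectPoints(np.array(X,float).reshape(-1,1,3),cv2.Rodrigues(R)[0],t,K,D)[0].reshape(-1,2)
            ~~~^^^
  File "h.py", line 5, in cam
    c=manip.camera_info(n);return [np.array(c[k],float) for k in("camera_matrix","D","R","t")]
ValueError: time passes only in moves, steps and waits
```

Tilt comes out at 27° in the free fit, so this is disc_b (28°), and the ring is at about (598,216,99). The pen comes next, with the calibration cached.

```bash
sed -i 's/^def cam/import functools\n@functools.cache\ndef cam/' h.py
python3 - <<'E'
from h import *
print("pen top",tri([(207/8+235,129/8+190)],[(121/5+212,49/5+180)]),"collar",tri([(204/8+235,150/8+190)],[(128/5+212,142/5+180)]))
print(manip.read_state()["eef_pos"])
# ray of top-pixels with plane z
K,D,R,t=cam("top")
def onz(p,z):
    d=R.T@np.r_[cv2.undistortPoints(np.array([[p]],float),K,D)[0,0],1];o=-R.T@t;return (o+d*(z-o[2])/d[2]).round(1)
for p in[(103,352),(305,352),(100,567),(303,567)]: print(onz((p[0]/8+235,p[1]/8-37.5+190),85))
print(proj("top",[[0,0,0],[450,0,153]]))
E
```

```text
pen top [[437.19099595 -25.12095604 151.20509476]] collar [[437.62832827 -25.47293275  84.81065724]]
[204.85336556 510.24130512 167.61293009]
[474.6  13.4  85. ]
[473.2 -65.4  85. ]
[390.6  16.   85. ]
[389.1 -62.5  85. ]
[[254.85026425 346.78196326]
 [252.44504561 201.19890695]]
```

Pen axis at about (437,-25), collar at z 85, block square to the world axes. Moving above it, with the fingers closing along x.

```bash
python3 -m inch '[{"gripper":1,"dz":0.04},{"gripper":1,"dx":0.016,"dy":-0.036,"dz":0.07,"wz":-6},{"gripper":1,"dx":0.032,"dy":-0.073,"dz":0.08,"wz":-12},{"gripper":1,"dx":0.048,"dy":-0.11,"dz":0.08,"wz":-18},{"gripper":1,"dx":0.064,"dy":-0.147,"dz":0.08,"wz":-24}]'
python3 -m inch '[{"gripper":1,"dx":0.016,"dy":-0.037,"wz":-6},{"gripper":1,"dx":0.032,"dy":-0.074,"wz":-12},{"gripper":1,"dx":0.048,"dy":-0.111,"wz":-18},{"gripper":1,"dx":0.064,"dy":-0.148,"wz":-24},{"gripper":1,"dx":0.08,"dy":-0.185,"wz":-30}]'
```

```text
validation failed for argument at $[0]...
validation failed for argument at $[0]...
```

```bash
python3 -m inch '[{"gripper":1,"dx":0,"dy":0,"dz":0.04,"wx":0,"wy":0,"wz":0},{"gripper":1,"dx":0.016,"dy":-0.036,"dz":0.07,"wx":0,"wy":0,"wz":-6},{"gripper":1,"dx":0.032,"dy":-0.073,"dz":0.08,"wx":0,"wy":0,"wz":-12},{"gripper":1,"dx":0.048,"dy":-0.11,"dz":0.08,"wx":0,"wy":0,"wz":-18},{"gripper":1,"dx":0.064,"dy":-0.147,"dz":0.08,"wx":0,"wy":0,"wz":-24}]'
```

```text
clock: 0.62
eef_pos: [267.6, 365.9, 248.7]
eef_rot: [3.14, -0.0, 2.337]
wrist_force: [1.3, 0.8, -1.0]
finger_gap: 93.9
finger_force: 0.0
```

```bash
python3 -m inch '[{"gripper":1,"dx":0.016,"dy":-0.037,"dz":0,"wx":0,"wy":0,"wz":-5},{"gripper":1,"dx":0.032,"dy":-0.074,"dz":0,"wx":0,"wy":0,"wz":-10},{"gripper":1,"dx":0.048,"dy":-0.111,"dz":0,"wx":0,"wy":0,"wz":-15},{"gripper":1,"dx":0.064,"dy":-0.148,"dz":0,"wx":0,"wy":0,"wz":-20},{"gripper":1,"dx":0.08,"dy":-0.185,"dz":0,"wx":0,"wy":0,"wz":-25}]'
python3 -m inch '[{"gripper":1,"dx":0.016,"dy":-0.037,"dz":0,"wx":0,"wy":0,"wz":-4},{"gripper":1,"dx":0.032,"dy":-0.074,"dz":0,"wx":0,"wy":0,"wz":-8},{"gripper":1,"dx":0.048,"dy":-0.111,"dz":0,"wx":0,"wy":0,"wz":-12},{"gripper":1,"dx":0.064,"dy":-0.148,"dz":0,"wx":0,"wy":0,"wz":-16},{"gripper":1,"dx":0.078,"dy":-0.184,"dz":0,"wx":0,"wy":0,"wz":-19}]'
python3 -m inch '[{"gripper":1,"dx":0.01,"dy":-0.02,"dz":0,"wx":0,"wy":0,"wz":0},{"gripper":1,"dx":0.01,"dy":-0.02,"dz":0,"wx":0,"wy":0,"wz":0},{"gripper":1,"dx":0.01,"dy":-0.02,"dz":0,"wx":0,"wy":0,"wz":0},{"gripper":1,"dx":0.01,"dy":-0.02,"dz":0,"wx":0,"wy":0,"wz":0},{"gripper":1,"dx":0.01,"dy":-0.02,"dz":0,"wx":0,"wy":0,"wz":0}]'
python3 - <<'E'
from h import *
s=manip.read_state();print(s)
cv2.imwrite("pics/w1.png",manip.camera("wrist"))
c=manip.camera_info("wrist");T=c["tool_from_camera"]
R=Ro.from_euler("xyz",s["eef_rot"]).as_matrix()
X=np.array([[437,-25,153],[437,-25,93.]]);Xt=(X-s["eef_pos"])@R
Xc=(Xt-T[:3,3])@T[:3,:3]
print(cv2.projectPoints(Xc,np.zeros(3),np.zeros(3),c["camera_matrix"],c["D"])[0])
E
```

```text
clock: 1.03
eef_pos: [347.4, 180.4, 248.1]
eef_rot: [3.141, -0.0, 1.901]
wrist_force: [0.2, 0.7, -0.1]
finger_gap: 93.8
finger_force: 0.0
clock: 1.45
eef_pos: [425.6, -4.0, 248.0]
eef_rot: [3.141, 0.0, 1.569]
wrist_force: [0.3, 0.1, -0.1]
finger_gap: 94.1
finger_force: 0.0
clock: 1.87
eef_pos: [435.0, -20.9, 248.0]
eef_rot: [3.141, -0.0, 1.574]
wrist_force: [-0.5, 0.1, 0.1]
finger_gap: 94.2
finger_force: 0.0
{'clock': 1.8667, 'joints': array([-1.32156240e-01, -1.54175383e-02,  1.69482626e+00,  1.17384039e-04,
        1.46201445e+00, -1.35724773e-01]), 'qd': array([ 0.00504411, -0.0014048 ,  0.00037031,  0.00149326, -0.00058466,
       -0.00317544]), 'effort': array([-6.75218850e-01, -3.53338623e+01, -3.67085624e+01,  5.82797814e-02,
        2.06299732e-02,  6.52047238e-03]), 'eef_pos': array([434.98558044, -20.86485359, 248.04705258]), 'eef_rot': array([ 3.14140895e+00, -9.26874480e-05,  1.57435213e+00]), 'wrist_force': array([-0.50469345,  0.06243675,  0.10319989]), 'moment': array([-0.03900513,  0.04393261,  0.04178278]), 'finger_force': 0.0, 'finger_gap': 94.16062284858147}
[[[258.83927643 186.95042412]]

 [[258.59529336 173.73092321]]]
```

View pics/w1.png

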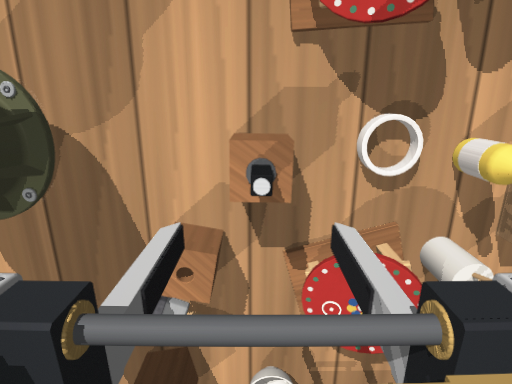

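The cap is at (261,187), against a predicted 259. That puts the pen at about x=439, y=-25, with the flats aligned. Descending.

```bash
python3 -m inch '[{"gripper":1,"dx":0.004,"dy":-0.004,"dz":0,"wx":0,"wy":0,"wz":0},{"gripper":1,"dx":0.004,"dy":-0.004,"dz":-0.035,"wx":0,"wy":0,"wz":0},{"gripper":1,"dx":0.004,"dy":-0.004,"dz":-0.06,"wx":0,"wy":0,"wz":0},{"gripper":1,"dx":0.004,"dy":-0.004,"dz":-0.08,"wx":0,"wy":0,"wz":0},{"gripper":1,"dx":0.004,"dy":-0.004,"dz":-0.08,"wx":0,"wy":0,"wz":0}]'
```

```text
clock: 2.33
eef_pos: [437.7, -25.3, 164.7]
eef_rot: [-3.136, -0.001, 1.574]
wrist_force: [-0.8, -0.5, -0.1]
finger_gap: 94.1
finger_force: 0.0
```

```bash
python3 -m inch '[{"gripper":1,"dx":0.001,"dy":0,"dz":-0.03,"wx":0,"wy":0,"wz":0},{"gripper":1,"dx":0.001,"dy":0,"dz":-0.05,"wx":0,"wy":0,"wz":0},{"gripper":1,"dx":0.001,"dy":0,"dz":-0.062,"wx":0,"wy":0,"wz":0},{"gripper":1,"dx":0.001,"dy":0,"dz":-0.062,"wx":0,"wy":0,"wz":0},{"gripper":0.5,"dx":0.001,"dy":0,"dz":-0.062,"wx":0,"wy":0,"wz":0}]' 25
python3 -m inch '[{"gripper":0,"dx":0,"dy":0,"dz":0,"wx":0,"wy":0,"wz":0},{"gripper":0,"dx":0,"dy":0,"dz":0,"wx":0,"wy":0,"wz":0},{"gripper":0,"dx":0,"dy":0,"dz":0,"wx":0,"wy":0,"wz":0},{"gripper":0,"dx":0,"dy":0,"dz":0,"wx":0,"wy":0,"wz":0},{"gripper":0,"dx":0,"dy":0,"dz":0,"wx":0,"wy":0,"wz":0}]' 25
```

```text
clock: 2.75
eef_pos: [440.8, -25.7, 107.0]
eef_rot: [3.141, 0.0, 1.573]
wrist_force: [0.7, 0.3, 0.3]
finger_gap: 90.3
finger_force: 0.0
clock: 3.17
eef_pos: [440.4, -25.8, 106.3]
eef_rot: [3.141, 0.0, 1.573]
wrist_force: [0.8, 0.3, -0.4]
finger_gap: 57.3
finger_force: 0.0
```

```bash
python3 -m inch '[{"gripper":0,"dx":0,"dy":0,"dz":0,"wx":0,"wy":0,"wz":0},{"gripper":0,"dx":0,"dy":0,"dz":0,"wx":0,"wy":0,"wz":0},{"gripper":0,"dx":0,"dy":0,"dz":0,"wx":0,"wy":0,"wz":0},{"gripper":0,"dx":0,"dy":0,"dz":0,"wx":0,"wy":0,"wz":0},{"gripper":0,"dx":0,"dy":0,"dz":0,"wx":0,"wy":0,"wz":0}]' 25
python3 -m inch '[{"gripper":0,"dx":0,"dy":0,"dz":0,"wx":0,"wy":0,"wz":0},{"gripper":0,"dx":0,"dy":0,"dz":0,"wx":0,"wy":0,"wz":0},{"gripper":0,"dx":0,"dy":0,"dz":0,"wx":0,"wy":0,"wz":0},{"gripper":0,"dx":0,"dy":0,"dz":0,"wx":0,"wy":0,"wz":0},{"gripper":0,"dx":0,"dy":0,"dz":0,"wx":0,"wy":0,"wz":0}]' 25
```

```text
clock: 3.58
eef_pos: [440.2, -25.8, 105.9]
eef_rot: [-3.141, -0.0, 1.573]
wrist_force: [-0.3, -0.6, 0.4]
finger_gap: 24.3
finger_force: 1.0
clock: 4.0
eef_pos: [440.2, -25.8, 105.9]
eef_rot: [-3.142, -0.0, 1.573]
wrist_force: [-0.5, -0.2, -0.8]
finger_gap: 23.6
finger_force: 25.0
```

Gripped: gap 23.6, 25 N. Lifting straight up.

```bash
python3 -m inch '[{"gripper":0,"dx":0,"dy":0,"dz":0.01,"wx":0,"wy":0,"wz":0},{"gripper":0,"dx":0,"dy":0,"dz":0.03,"wx":0,"wy":0,"wz":0},{"gripper":0,"dx":0,"dy":0,"dz":0.06,"wx":0,"wy":0,"wz":0},{"gripper":0,"dx":0,"dy":0,"dz":0.09,"wx":0,"wy":0,"wz":0},{"gripper":0,"dx":0,"dy":0,"dz":0.12,"wx":0,"wy":0,"wz":0}]'
python3 -m inch '[{"gripper":0,"dx":0,"dy":0,"dz":0.03,"wx":0,"wy":0,"wz":0},{"gripper":0,"dx":0,"dy":0,"dz":0.06,"wx":0,"wy":0,"wz":0},{"gripper":0,"dx":0,"dy":0,"dz":0.08,"wx":0,"wy":0,"wz":0},{"gripper":0,"dx":0,"dy":0,"dz":0.08,"wx":0,"wy":0,"wz":0},{"gripper":0,"dx":0,"dy":0,"dz":0.08,"wx":0,"wy":0,"wz":0}]'
python3 - <<'E'
from h import *
s=manip.read_state();print(s["eef_pos"],s["eef_rot"],s["finger_gap"],s["joints"])
t=manip.camera("top");d=manip.camera("side");w=manip.camera("wrist")
cv2.imwrite("pics/s2.png",d);cv2.imwrite("pics/t2.png",t);cv2.imwrite("pics/w2.png",w)
p=proj("side",[s["eef_pos"]-[0,0,93]])[0];q=proj("top",[s["eef_pos"]-[0,0,93]])[0];print(p,q)
x,y=[int(v) for v in p];a=cv2.resize(d[y-65:y+25,x-45:x+45],(400,400),interpolation=cv2.INTER_CUBIC)
b=cv2.resize(w,(400,300))[:];b=cv2.copyMakeBorder(b,0,100,0,0,cv2.BORDER_CONSTANT)
print(x-45,y-65);cv2.imwrite("pics/c2.png",np.hstack([a,b]))
E
```

```text
clock: 4.42
eef_pos: [439.9, -25.7, 228.0]
eef_rot: [3.141, -0.0, 1.573]
wrist_force: [0.5, 0.5, -1.3]
finger_gap: 23.3
finger_force: 25.0
clock: 4.83
eef_pos: [440.3, -25.8, 306.6]
eef_rot: [3.14, 0.0, 1.573]
wrist_force: [-0.6, -0.5, -2.1]
finger_gap: 23.6
finger_force: 25.0
[440.32710222 -25.78649071 306.56786402] [3.14005655e+00 2.01263995e-04 1.57295236e+00] 23.595609578170045 [-1.41583310e-01 -2.17833797e-02  1.56957809e+00  2.08558134e-05
  1.59224885e+00 -1.43739032e-01]
[235.36899943 171.21130733] [261.68590226 201.42951109]
190 106
```

View pics/c2.png

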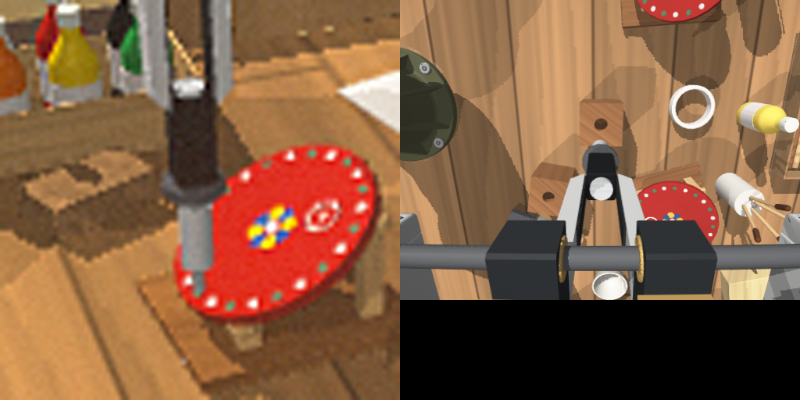

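Held well. In the side view the tip is at (235,172), against a predicted (235,171). Next I cross to above the ring and tilt by rotvec (1.83,-27.94,0)°. The pre-contact TCP is (536,212,216).

```bash
python3 -m inch '[{"gripper":0,"dx":0.008,"dy":0.02,"dz":0,"wx":0.2,"wy":-3,"wz":0},{"gripper":0,"dx":0.02,"dy":0.05,"dz":0,"wx":0.4,"wy":-6,"wz":0},{"gripper":0,"dx":0.032,"dy":0.08,"dz":0,"wx":0.6,"wy":-9,"wz":0},{"gripper":0,"dx":0.044,"dy":0.11,"dz":0,"wx":0.8,"wy":-12,"wz":0},{"gripper":0,"dx":0.056,"dy":0.14,"dz":0,"wx":0.98,"wy":-15,"wz":0}]'
python3 -m inch '[{"gripper":0,"dx":0.01,"dy":0.03,"dz":0,"wx":0.2,"wy":-3,"wz":0},{"gripper":0,"dx":0.02,"dy":0.055,"dz":0,"wx":0.4,"wy":-6,"wz":0},{"gripper":0,"dx":0.03,"dy":0.08,"dz":0,"wx":0.6,"wy":-9,"wz":0},{"gripper":0,"dx":0.04,"dy":0.097,"dz":0,"wx":0.8,"wy":-12,"wz":0},{"gripper":0,"dx":0.04,"dy":0.097,"dz":0,"wx":0.85,"wy":-12.94,"wz":0}]'
cat > g.py <<'E'
from h import *
a=np.radians(-176.25);n=np.array([np.sin(np.radians(28))*np.cos(a),np.sin(np.radians(28))*np.sin(a),np.cos(np.radians(28))])
ring=np.array([598.1,215.9,98.7])
def st():
    s=manip.read_state();R=Ro.from_euler("xyz",s["eef_rot"]).as_matrix();z=R[:,2];tip=s["eef_pos"]+92.9*z
    rv=np.degrees(np.cross(z,-n));v=tip-ring
    print("rot to go",rv.round(2),"height",(v@n).round(1),"lateral",(v-v@n*n).round(1),"TCP to go for 40 above",(ring+132.9*n-s["eef_pos"]).round(1),"F",s["wrist_force"].round(2),s["finger_force"]);return s,tip
E
python3 -c "from g import *;st()"
```

```text
clock: 5.4
eef_pos: [496.3, 115.6, 305.0]
eef_rot: [2.879, -0.017, 1.575]
wrist_force: [0.7, -0.3, -0.4]
finger_gap: 23.7
finger_force: 25.0
clock: 5.82
eef_pos: [535.9, 213.6, 303.6]
eef_rot: [2.654, -0.029, 1.583]
wrist_force: [0.8, 0.2, -0.7]
finger_gap: 23.8
finger_force: 25.0
rot to go [-0.03 -0.04 -0.02] height 117.2 lateral [36.2  4.2 19.4] TCP to go for 40 above [ -0.1  -1.7 -87.6] F [ 0.76  0.17 -0.68] 24.96729701757431
```

```bash
python3 -m inch '[{"gripper":0,"dx":0,"dy":-0.002,"dz":-0.02,"wx":0,"wy":0,"wz":0},{"gripper":0,"dx":0,"dy":-0.002,"dz":-0.045,"wx":0,"wy":0,"wz":0},{"gripper":0,"dx":0,"dy":-0.002,"dz":-0.07,"wx":0,"wy":0,"wz":0},{"gripper":0,"dx":0,"dy":-0.002,"dz":-0.087,"wx":0,"wy":0,"wz":0},{"gripper":0,"dx":0,"dy":-0.002,"dz":-0.087,"wx":0,"wy":0,"wz":0}]'
python3 - <<'E'
from g import *
s,tip=st()
t=manip.camera("top");d=manip.camera("side")
A=[]
for n_,im in(("side",d),("top",t)):
    p,r,f=proj(n_,[tip,ring,ring+12*n]);x,y=int(r[0])-35,int(r[1])-45
    A.append(cv2.resize(im[y:y+60,x:x+60],(400,400),interpolation=cv2.INTER_CUBIC));print(n_,"crop px tip",(p-[x,y])*400/60,"ring",(r-[x,y])*400/60,"origin",x,y)
cv2.imwrite("pics/c3.png",np.hstack(A))
E
```

```text
clock: 6.23
eef_pos: [534.4, 207.8, 214.2]
eef_rot: [2.661, -0.027, 1.58]
wrist_force: [0.1, 0.3, -0.9]
finger_gap: 23.4
finger_force: 25.0
rot to go [ 0.15 -0.41  0.06] height 39.2 lateral [-2.4 -4.3 -1.4] TCP to go for 40 above [1.5 4.  1.9] F [ 0.12  0.34 -0.86] 24.9674990773201
side crop px tip [202.33916238 260.04193044] ring [238.59590014 303.96316898] origin 226 109
top crop px tip [240.37116628 328.11521559] ring [238.39312083 300.53370511] origin 147 113
```

View pics/c3.png

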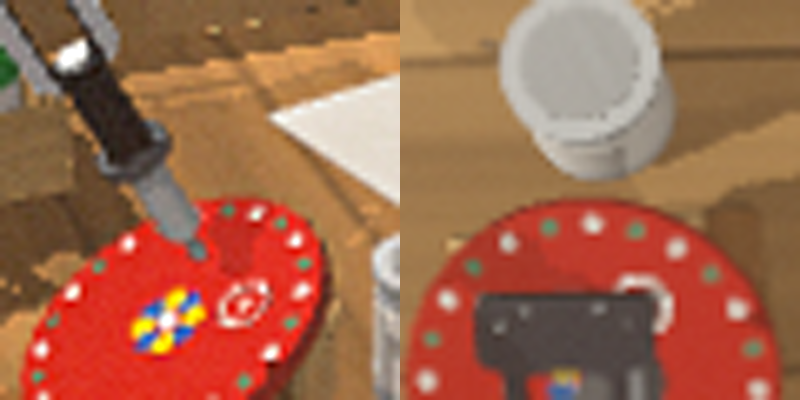

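Side view: tip at (202,258), predicted (202,260). Ring at (243,303), predicted (239,304), so they agree within about 1.5 mm. Correcting sideways and descending to about 8 mm above.

```bash
python3 -m inch '[{"gripper":0,"dx":0.0025,"dy":0.0045,"dz":0.001,"wx":0.15,"wy":-0.4,"wz":0},{"gripper":0,"dx":0.007,"dy":0.005,"dz":-0.009,"wx":0.15,"wy":-0.4,"wz":0},{"gripper":0,"dx":0.012,"dy":0.005,"dz":-0.018,"wx":0.15,"wy":-0.4,"wz":0},{"gripper":0,"dx":0.017,"dy":0.005,"dz":-0.026,"wx":0.15,"wy":-0.4,"wz":0},{"gripper":0,"dx":0.017,"dy":0.005,"dz":-0.026,"wx":0.15,"wy":-0.4,"wz":0}]'
python3 -c "from g import *;st()"
```

```text
clock: 6.75
eef_pos: [553.3, 213.8, 190.4]
eef_rot: [2.65, -0.031, 1.58]
wrist_force: [0.7, -0.5, -2.2]
finger_gap: 23.4
finger_force: 25.0
rot to go [-0.06  0.24 -0.02] height 9.1 lateral [3.4 1.2 1.8] TCP to go for 40 above [-17.5  -2.   25.6] F [ 0.66 -0.55 -2.2 ] 24.96698409318924
```

```bash
python3 -m inch '[{"gripper":0,"dx":-0.001,"dy":-0.001,"dz":-0.003,"wx":0,"wy":0.2,"wz":0},{"gripper":0,"dx":-0.001,"dy":-0.001,"dz":-0.006,"wx":0,"wy":0.2,"wz":0},{"gripper":0,"dx":-0.001,"dy":-0.001,"dz":-0.006,"wx":0,"wy":0.2,"wz":0},{"gripper":0,"dx":-0.001,"dy":-0.001,"dz":-0.006,"wx":0,"wy":0.2,"wz":0},{"gripper":0,"dx":-0.001,"dy":-0.001,"dz":-0.006,"wx":0,"wy":0.2,"wz":0}]'
python3 - <<'E'
from g import *
s,tip=st();print("Fn",s["wrist_force"]@n)
A=[]
for n_ in("side","wrist"):
    im=manip.camera(n_);
    if n_=="side":
        p,r=proj(n_,[tip,ring]);x,y=int(r[0])-30,int(r[1])-35;A.append(cv2.resize(im[y:y+60,x:x+60],(400,400),interpolation=cv2.INTER_CUBIC));print((p-[x,y])/.15,(r-[x,y])/.15)
    else: A.append(cv2.resize(im[100:300,150:350],(400,400)))
cv2.imwrite("pics/c4.png",np.hstack(A))
E
```

```text
clock: 7.17
eef_pos: [552.3, 213.3, 187.3]
eef_rot: [2.65, -0.032, 1.581]
wrist_force: [0.3, 0.0, -1.5]
finger_gap: 23.9
finger_force: 25.0
rot to go [-0.13  0.23 -0.06] height 6.9 lateral [1.3 0.7 0.7] TCP to go for 40 above [-16.5  -1.5  28.7] F [ 0.34  0.   -1.53] 24.966569244861603
Fn -1.5126537576466383
[201.17589794 226.22036789] [205.2625668  237.29650231]
```

View pics/c4.png

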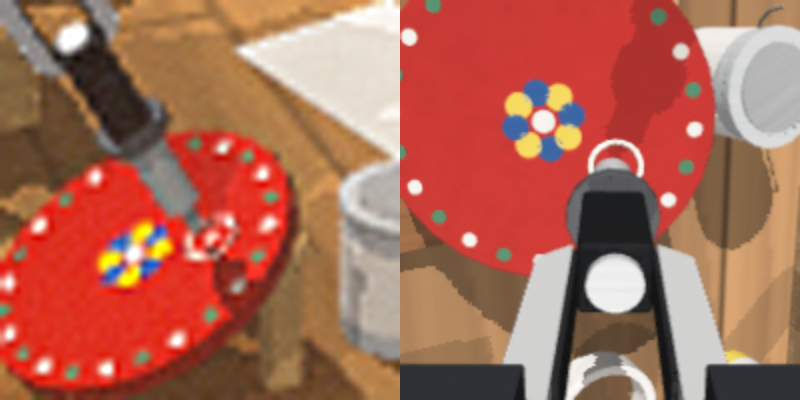

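The side view puts the tip at (197,224) and the ring at (211,239). In the wrist view the ring centre is at about (615,167), in line with the pen. I'll check the across-slope offset from the wrist ray and average the force for a baseline.

```bash
cat >> g.py <<'E'
def force(k=12):
    F=[]
    for _ in range(k): manip.camera("wrist");F.append(manip.read_state()["wrist_force"])
    F=np.array(F);print("F mean",F.mean(0).round(2),"Fn",(F@n).mean().round(2),"+-",(F@n).std().round(2))
E
python3 - <<'E'
from g import *
s,tip=st();c=manip.camera_info("wrist");T=c["tool_from_camera"];R=Ro.from_euler("xyz",s["eef_rot"]).as_matrix()
o=s["eef_pos"]+R@T[:3,3]
for px in[(257.5,181),(257.5,183.5)]:
    d=R@T[:3,:3]@np.r_[cv2.undistortPoints(np.array([[px]],float),c["camera_matrix"],c["D"])[0,0],1]
    P=o+d*((ring-o)@n)/(d@n);print(px,P.round(1),(P-ring).round(1))
force()
E
```

```text
rot to go [-0.13  0.23 -0.06] height 6.8 lateral [1.3 0.7 0.7] TCP to go for 40 above [-16.5  -1.5  28.8] F [ 0.18  0.62 -1.64] 24.966489672660828
(257.5, 181) [599.4 217.5  99.4] [1.3 1.6 0.7]
(257.5, 183.5) [599.4 214.7  99.4] [ 1.3 -1.2  0.7]
F mean [ 0.13 -0.21 -0.77] Fn -0.73 +- 0.49
```

Laterally the tip is centred (wrist ray offset under 2 mm). Pressing straight down the normal by 9 mm.

```bash
python3 -m inch '[{"gripper":0,"dx":0.001,"dy":0,"dz":-0.002,"wx":0,"wy":0,"wz":0},{"gripper":0,"dx":0.002,"dy":0,"dz":-0.004,"wx":0,"wy":0,"wz":0},{"gripper":0,"dx":0.003,"dy":0,"dz":-0.006,"wx":0,"wy":0,"wz":0},{"gripper":0,"dx":0.004,"dy":0,"dz":-0.008,"wx":0,"wy":0,"wz":0},{"gripper":0,"dx":0.004,"dy":0,"dz":-0.008,"wx":0,"wy":0,"wz":0}]'
python3 -c "from g import *;st();force();st()"
```

```text
clock: 8.28
eef_pos: [556.3, 213.2, 178.4]
eef_rot: [2.651, -0.032, 1.58]
wrist_force: [-0.8, 0.8, 0.0]
finger_gap: 23.7
finger_force: 25.0
rot to go [-0.11  0.18 -0.05] height -2.8 lateral [0.7 0.3 0.4] TCP to go for 40 above [-20.5  -1.4  37.6] F [-0.84  0.81  0.03] 24.96269255876541
F mean [-0.7  -0.11 -0.26] Fn 0.1 +- 0.49
rot to go [-0.12  0.2  -0.06] height -2.4 lateral [0.9 0.3 0.5] TCP to go for 40 above [-20.4  -1.4  37.1] F [-0.7   0.06  0.65] 24.971379339694977
```

The contact force of 0.83 N means about 2.1 mm of plunger travel, which agrees with the geometry (-2.6). Pressing 4.5 mm more.

```bash
python3 -m inch '[{"gripper":0,"dx":0.0005,"dy":0,"dz":-0.001,"wx":0,"wy":0,"wz":0},{"gripper":0,"dx":0.001,"dy":0,"dz":-0.002,"wx":0,"wy":0,"wz":0},{"gripper":0,"dx":0.0015,"dy":0,"dz":-0.003,"wx":0,"wy":0,"wz":0},{"gripper":0,"dx":0.002,"dy":0,"dz":-0.004,"wx":0,"wy":0,"wz":0},{"gripper":0,"dx":0.002,"dy":0,"dz":-0.004,"wx":0,"wy":0,"wz":0}]'
python3 - <<'E'
from g import *
st();force(16);s,tip=st()
im=manip.camera("side");r=proj("side",[ring])[0];x,y=int(r[0])-30,int(r[1])-35
w=manip.camera("wrist")
cv2.imwrite("pics/c5.png",np.hstack([cv2.resize(im[y:y+60,x:x+60],(400,400),interpolation=cv2.INTER_CUBIC),cv2.resize(w[100:300,150:350],(400,400))]))
E
```

```text
clock: 9.3
eef_pos: [558.3, 213.2, 174.8]
eef_rot: [2.65, -0.032, 1.58]
wrist_force: [-2.4, -0.1, 2.4]
finger_gap: 23.7
finger_force: 25.0
rot to go [-0.12  0.2  -0.05] height -7.0 lateral [0.8 0.1 0.4] TCP to go for 40 above [-22.5  -1.4  41.3] F [-2.39 -0.12  2.42] 24.97306913137436
F mean [-1.25  0.1   1.36] Fn 1.78 +- 0.44
rot to go [-0.12  0.2  -0.06] height -6.8 lateral [0.8 0.2 0.4] TCP to go for 40 above [-22.4  -1.4  41.1] F [-0.93  1.04  0.8 ] 24.973819255828857
```

View pics/c5.png

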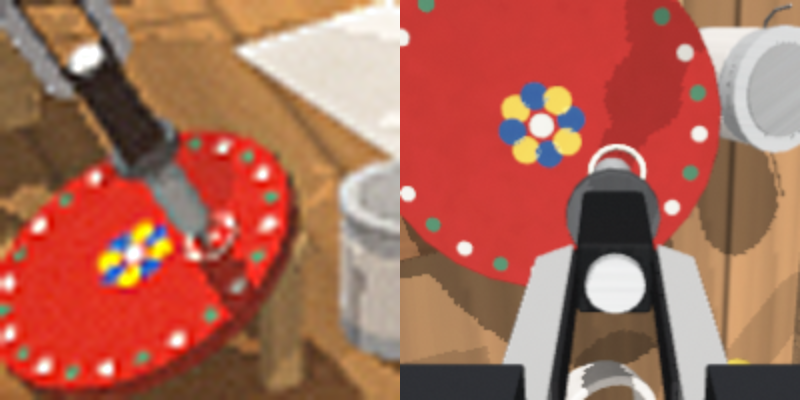

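The tip sits inside the ring (tip about (213,232), ring (211,239) in the side crop). The force is 2.5 N above baseline, about 6.3 mm of plunger. Handing in.

```bash
python3 -c "from cell import manip;print(manip.sign_off())"
```

```text
the job is handed in; nothing more can be done
None
```

I handed the job in with the pen held inside the ring on the disc in front of the tin (disc_b). It was square to the face within about 0.3° and pressed at about 2.5 N, or roughly 6 mm of plunger; sign-off returned no verdict.

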